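Return the brake pistons to their calipers' trays

ROBOT

A 6-joint arm with a two-finger parallel gripper is mounted at the origin on the work surface. World frame = base frame: x ahead of the robot, y to its left, z up, the work surface at z = 0. Lengths are in mm, angles in degrees, forces in N, time in s.
With the tool pointing down it reaches from about 275 to 850 mm from the base axis. Payload 19 kg.
Tool frame: the origin (TCP) lies midway between the tips of the shut fingers; the grasp point (between the pads) lies 19 mm behind it; z points along the fingers, x is the direction in which the jaws open and shut, and the axes are right-handed (so a half turn about z gives the same grasp; the last joint's range is limited). The gripper opens to 85 mm and grips with 20 to 120 N. Pads are 22 mm wide; open, the fingers measure 114 mm over their backs; the gripper's body (76 mm by 85 mm) begins 54 mm behind the grasp point. The pads swing forward as they close: fully open they stand 13 mm farther back than shut.
Start: joints at [-82.621, 8.623, 82.357, -0, 89.026, -7.678], TCP at [149.352, -555.234, 231.267] pointing down, gripper open.
Joint ranges: [-160.23, 160.23], [-39.13, 120.54], [6.94, 153.29], [-79.49, 259.48], [9.18, 160.14], [-161.06, 161.06]. Speed limits (degrees/s): [108.29, 108.29, 127.2, 172.46, 172.46, 172.46].

INTERFACE

Orientations are given as [roll, pitch, yaw] about the fixed x, y, z axes, in that order (R = Rz(yaw) Ry(pitch) Rx(roll)).
In Python, from workcell import r, viewer gives the robot as it stands. Calls block until the motion is done:
- r.movep(position, orientation): joint-space move of the TCP to a pose.
- r.servo_line(position, vel=150, ori=None): straight line of the TCP; ori=None keeps the orientation; vel is the mean speed in mm/s.
- r.set_joints(angles): joint-space move.
- r.set_gripper(opening, effort=None): finger opening in mm; effort is the grip in N (None keeps the last); returns when the fingers have stopped.
- r.sleep(seconds).
- r.ik(position, orientation): joint angles nearest the present ones, or None.
- r.get_obs(): the state.
- viewer.grab_frame(name): name is "scene" or "top" or "wrist"; returns a dict with "color" (400x640x3 uint8, red, green, blue), "depth" (400x640 float32, mm along the optical axis (not along the pixel's ray), 0 where there is no reading), "fx", "fy", "cx", "cy" (pixels), "distortion" ([k1, k2, p1, p2, k3] as OpenCV has them; the pictures are not rectified), "cam_to_world" (4x4, takes a point from camera to world coordinates). Camera axes: x right, y down, z forward; pixel columns grow to the right and rows downward; lengths in mm; the calibration is good to about 2 mm. A picture is of the moment at which its call begins.
A pose or a line that the arm cannot do raises r.IKError and nothing moves.
- r.finish_job(): hands the job in, once; it reports no verdict.
The state is a dict: "time": time; "joint_positions": joint angles; "joint_vel": joint speeds; "tau": joint torques, N m; "eef_pos": TCP position; "tcp_rot": TCP orientation; "wrist_force": force on the tool from outside, world axes, zero at the start; "torque": the same for the moment, N m; "gripper_width": finger opening in mm.
Only numpy, scipy, OpenCV 4.12 (cv2) and the standard library are available. Lean on these libraries where they do the work, as an engineer would, in place of code of your own. Each camera call takes 0.05 s, during which the arm holds its last target. There are 200 camera calls.

TASK

Four bare brake pistons stand mixed up at the front of the bench, next to a bearing ring and a wrench socket. Stand each piston, open end up, in the middle of the black pad in the tray of the caliper whose bore is just its size (1 mm wider), and stand the one piston that matches none of the three bores in the round scrap tin, also open end up. Leave the ring and the socket where they are.

Things in the scene. Friction and masses are not known exactly. Their poses are not given: they have to be found in the camera images.
- piston_30_mid (a point): Brake piston, 30 mm outside diameter, 50 mm tall: a bright plain round steel cup, wall 5 mm, open on top, closed below; stands loose on the bench, open end up. The point is its centre, 25 mm above its underside; z points to its open end.
- piston_40_mid (a point): Brake piston, 40 mm outside diameter, 50 mm tall: a bright plain round steel cup, wall 6 mm, open on top, closed below; stands loose on the bench, open end up. The point is its centre, 25 mm above its underside; z points to its open end.
- piston_50_mid (a point): Brake piston, 50 mm outside diameter, 50 mm tall: a bright plain round steel cup, wall 6 mm, open on top, closed below; stands loose on the bench, open end up. The point is its centre, 25 mm above its underside; z points to its open end.
- piston_60_mid (a point): Brake piston, 60 mm outside diameter, 50 mm tall: a bright plain round steel cup, wall 6 mm, open on top, closed below; stands loose on the bench, open end up. The point is its centre, 25 mm above its underside; z points to its open end.
- pad_a (a point): Centre of the top of a round black rubber pad (90 mm diameter, its top 7 mm above the bench) in the near half of a fixed blue tray, 240 x 140 mm with a rim 12 mm high. In the far half of the same tray lies a dark cast-iron brake caliper with its open bore upward: bore 31 mm in diameter, its axis 115 mm from the pad's centre along x, its highest point 63 mm above the bench. x points from the pad to the caliper, z up.
- pad_b (a point): Centre of the top of a round black rubber pad (90 mm diameter, its top 7 mm above the bench) in the near half of a fixed blue tray, 240 x 140 mm with a rim 12 mm high. In the far half of the same tray lies a dark cast-iron brake caliper with its open bore upward: bore 51 mm in diameter, its axis 115 mm from the pad's centre along x, its highest point 63 mm above the bench. x points from the pad to the caliper, z up.
- pad_c (a point): Centre of the top of a round black rubber pad (90 mm diameter, its top 7 mm above the bench) in the near half of a fixed blue tray, 240 x 140 mm with a rim 12 mm high. In the far half of the same tray lies a dark cast-iron brake caliper with its open bore upward: bore 61 mm in diameter, its axis 115 mm from the pad's centre along x, its highest point 63 mm above the bench. x points from the pad to the caliper, z up.
- scrap_in (a point): Scrap tin: centre of the inner floor (3 mm above the bench) of a fixed, shallow, empty round aluminium tin with no caliper, about 115 mm wide inside, rim 18 mm above the bench, z up.
- ring_mid (a point): Bearing ring, a bystander: loose low dark steel ring, open through, 58 mm outside and 42 mm inside diameter, 16 mm tall. The point is its centre, 8 mm above the bench.
- socket_mid (a point): Wrench socket, a bystander: loose solid-topped steel socket, 32 mm diameter with a dark 39 mm foot, 34 mm tall, small black square on top. The point is its centre, 17 mm above the bench.
Things that resemble listed ones, but are neither listed nor needed, are in the scene too. What is shaped like the part that bears piston_60_mid but orange is not meant.

How it is judged:
By the outcome, as a careful person would: the job done as asked, in the order asked, and still so for the second after the job is handed in, with the robot touching nothing.
It also fails if it takes over 102 s, if anything falls off the work surface, if the arm or the gripper's body presses on something with over 40 N, if the wrist force passes 120 N, or if a joint passes its speed limit or range.

## Working session

There is one attempt and no reset: what is moved stays moved. The work goes in short steps, each a Python script; the robot and the scene stay as the last script left them, time stands still between calls to the robot, and variables do not carry over. Pictures are saved under pics/ and viewed, about 12 in all and at most 16, crops included, and the job is handed in when it is done.

```bash
mkdir -p pics; ls
cat > h.py <<'E'
import numpy as np, cv2
from workcell import r, viewer
def grab(n,tag):
    f=viewer.grab_frame(n); cv2.imwrite(f'pics/{tag}.png',cv2.cvtColor(f['color'],cv2.COLOR_RGB2BGR)); np.save(f'pics/{tag}.npy',f,allow_pickle=True); return f
def load(tag): return np.load(f'pics/{tag}.npy',allow_pickle=True).item()
def K(f): return np.array([[f['fx'],0,f['cx']],[0,f['fy'],f['cy']],[0,0,1.]])
def ray(f,uv):
    p=cv2.undistortPoints(np.array([[uv]],float),K(f),np.array(f['distortion'],float))[0,0]
    return np.array([p[0],p[1],1.])
def atz(f,uv,z):
    T=np.array(f['cam_to_world']); d=T[:3,:3]@ray(f,uv); o=T[:3,3]; return o+d*(z-o[2])/d[2]
def cloud(f):
    h,w=f['depth'].shape; u,v=np.meshgrid(np.arange(w),np.arange(h))
    p=cv2.undistortPoints(np.stack([u,v],-1).reshape(-1,1,2).astype(float),K(f),np.array(f['distortion'],float))[:,0]
    d=f['depth'].reshape(-1,1); T=np.array(f['cam_to_world'])
    return (np.hstack([p*d,d])@T[:3,:3].T+T[:3,3]).reshape(h,w,3)
E
python3 - <<'E'
from h import *
for n in('top','scene'):
    f=grab(n,n+'0'); print(n,np.array(f['cam_to_world']).round(2).tolist(),f['fx'])
a=cv2.imread('pics/top0.png');cv2.imwrite('pics/top0b.png',cv2.resize(a,(800,500)))
print(r.get_obs())
E
```

```text
pics
top [[0.02, -0.99, 0.11, 374.38], [-1.0, -0.02, -0.01, -1.35], [0.01, -0.11, -0.99, 1016.3], [0.0, 0.0, 0.0, 1.0]] 484.98259444704024
scene [[0.06, 0.8, -0.59, 1046.91], [1.0, -0.04, 0.05, -29.18], [0.02, -0.59, -0.81, 811.09], [0.0, 0.0, 0.0, 1.0]] 377.04773359993305
{'time': 0.1, 'joint_positions': array([-8.26206282e+01,  8.64748692e+00,  8.23883878e+01,  2.65383291e-04,
        8.90267579e+01, -7.67728312e+00]), 'joint_vel': array([ 0.08337681, -0.08861948, -0.03882611, -0.023689  ,  0.03614098,
       -0.10901932]), 'tau': array([ 4.34042362e-03, -7.14378691e+01, -5.71797287e+01, -2.46482032e-04,
        6.99409793e-03,  9.98978095e-06]), 'eef_pos': array([ 149.32701293, -555.04138049,  230.75001942]), 'tcp_rot': array([-1.79991370e+02,  6.20357989e-02, -7.49433451e+01]), 'wrist_force': array([-0.11504669,  0.5543344 ,  0.46906494]), 'torque': array([ 0.00537581,  0.02476093, -0.03151207]), 'gripper_width': 85.20653082026286}
```

View pics/top0.png

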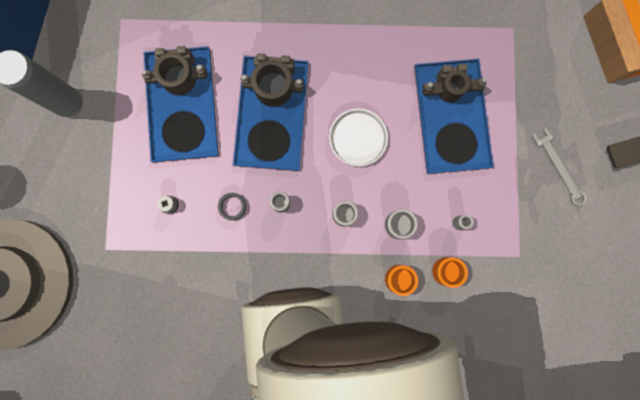

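View pics/scene0.png

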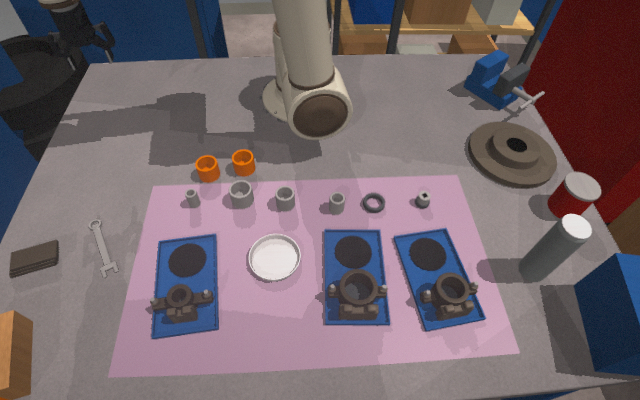

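The top view shows these candidates:
- **Bright cups:** (280,202), (345,214), (402,224) and (465,222).
- **Not wanted:** orange cups at (403,280) and (451,272), the ring at (232,206) and the socket at (168,204).
- **Pads:** (183,132), (268,141) and (456,143), with calipers above each.
- **Tin:** (358,138).

Next I'll measure the sizes.

Run:
```python
from h import *
f=load('top0'); P=cloud(f); img=f['color'].astype(int)
def circ(m,z=None):
    pts=P[m][:,:2].astype(np.float32); (c,rad)=cv2.minEnclosingCircle(pts); return np.round(c,1),round(2*rad,1),np.median(pts,0).round(1),m.sum()
v,u=np.mgrid[:400,:640]
for c in[(280,202),(345,214),(402,224),(465,222),(232,206),(168,204)]:
    w=(abs(u-c[0])<26)&(abs(v-c[1])<26)&(f['depth']>0); z=P[...,2]
    zm=np.percentile(z[w],99.5); print(c,'top',zm.round(1),circ(w&(z>zm-6)))
for c in[(183,132),(268,141),(456,143)]:
    w=(abs(u-c[0])<30)&(abs(v-c[1])<30)&(img.sum(2)<150)&(P[...,2]<20)
    q=np.argwhere(w)[:,::-1].astype(np.float32); m=(q.min(0)+q.max(0))/2; e=cv2.fitEllipse(cv2.convexHull(q)); print('pad',m,e,atz(f,e[0],7).round(1),np.median(P[w][:,2]),w.sum())
for c in[(174,70),(273,78),(457,83)]:
    w=(abs(u-c[0])<40)&(abs(v-c[1])<32)&(P[...,2]>40); print('cal',np.percentile(P[w][:,2],99),[p.round(1).tolist() for p in (P[c[1],c[0]],)])
w=(abs(u-358)<36)&(abs(v-138)<36)&(img.min(2)>195); print('tin',cv2.fitEllipse(cv2.convexHull(np.argwhere(w)[:,::-1].astype(np.float32))),atz(f,(358.5,137.5),18))
a=cv2.imread('pics/top0.png')
cv2.imwrite('pics/c1.png',np.vstack([cv2.resize(a[40:175,140:500],(792,297),interpolation=2),cv2.resize(a[180:300,140:500],(792,264),interpolation=2)]))
```

```text
(280, 202) top 50.9 (array([471.4,  70.4]), 39.2, array([471.9,  69.9], dtype=float32), np.int64(151))
(345, 214) top 51.1 (array([450. , -62.6]), 49.4, array([448.9, -62.9], dtype=float32), np.int64(195))
(402, 224) top 51.0 (array([ 430.9, -176.8]), 59.7, array([ 431.1, -177.2], dtype=float32), np.int64(245))
(465, 222) top 50.6 (array([ 437.6, -304.1]), 31.7, array([ 436.9, -305.3], dtype=float32), np.int64(114))
(232, 206) top 17.0 (array([462.5, 171.4]), 57.9, array([462.4, 170.5], dtype=float32), np.int64(271))
(168, 204) top 34.9 (array([463.4, 302.5]), 32.7, array([463.1, 302.3], dtype=float32), np.int64(194))
pad [183. 131.] ((182.91973876953125, 131.16265869140625), (38.71636199951172, 40.99014663696289), 86.51091003417969) [620.4 280.    7. ] 5.238796833679771 1255
pad [269.  140.5] ((268.604736328125, 140.36636352539062), (39.15938949584961, 40.56574249267578), 98.20684051513672) [604.6  98.7   7. ] 5.202658103835574 1249
pad [456.5 143. ] ((455.9996032714844, 143.0516815185547), (38.2393798828125, 40.141212463378906), 117.5028305053711) [ 607.2 -299.4    7. ] 5.560577779732796 1218
cal 1016.3041428723707 [[750.5, 303.0, 15.2]]
cal 65.89363602228886 [[738.0, 92.5, 16.0]]
cal 1016.3041428723707 [[733.8, -298.7, 21.6]]
tin ((357.8218688964844, 136.82470703125), (57.28792953491211, 58.09267044067383), 101.48103332519531) [612.28444203 -90.85853844  18.        ]
```

View pics/c1.png

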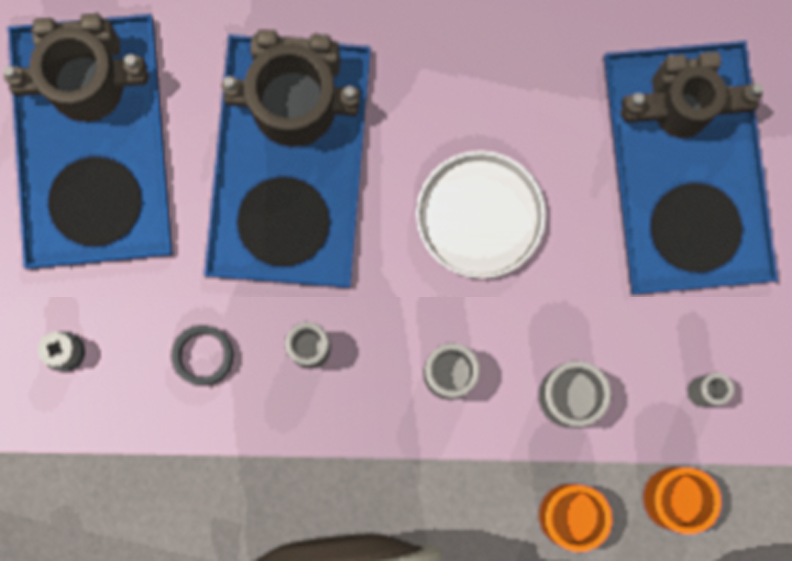

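Sizes confirm the identities. The cups, from left, are 40, 50, 60 and 30 mm. The trays, from left, are b (51 mm bore), c (61 mm) and a (31 mm). I'll go above the 30 mm piston and check its position with the wrist camera.

Run:
```python
from h import *
O=[180,0,-90]
r.movep([437,-304.5,200],O)
f=grab('wrist','w1'); P=cloud(f); z=P[...,2]
m=(f['depth']>0)&(z>44)&(z<56)&(np.hypot(P[...,0]-437,P[...,1]+304)<30)
print(m.sum(), cv2.minEnclosingCircle(P[m][:,:2].astype(np.float32)),np.median(z[m]),r.get_obs()['eef_pos'],r.get_obs()['time'])
print(np.array(f['cam_to_world']).round(2).tolist())
```

```text
439 ((438.2098083496094, -303.8655700683594), 14.88591194152832) 49.738550703423925 [ 436.58645354 -305.32788017  200.04908685] 1.575
[[0.0, -0.95, -0.33, 519.62], [-1.0, -0.0, -0.0, -304.47], [0.0, 0.33, -0.95, 342.88], [0.0, 0.0, 0.0, 1.0]]
```

View pics/w1.png

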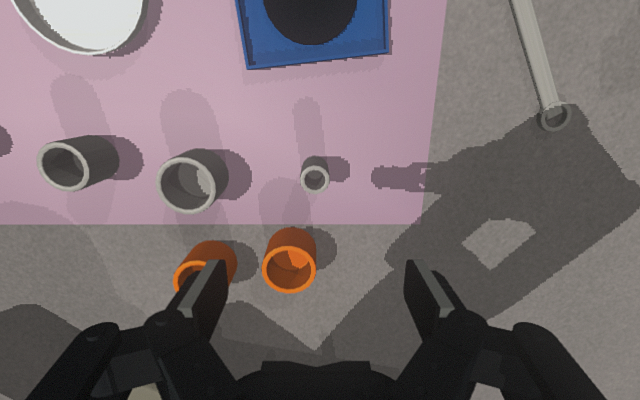

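The wrist view shows the 30 mm cup at (315,178). It agrees with the top camera to about 1 mm. Picking and placing it now, with a look at the pad on the way.

```bash
cat >> h.py <<'E'
O=[180,0,-90]
def rim(xy,tag):
    f=grab('wrist',tag); P=cloud(f); z=P[...,2]
    m=(f['depth']>0)&(z>45)&(z<56)&(np.hypot(P[...,0]-xy[0],P[...,1]-xy[1])<45)
    (c,rad)=cv2.minEnclosingCircle(P[m][:,:2].astype(np.float32)); print(tag,'rim',np.round(c,1),'dia',round(2*rad,1)); return c
def line(x,y,z,v=200): r.servo_line([x,y,z],vel=v)
def pick(xy,d):
    line(*xy,90); line(*xy,11,80); r.set_gripper(d-8,50)
    o=r.get_obs(); print('grip',o['gripper_width'].round(1),o['time'])
    line(*xy,16,40); line(*xy,140); print('lifted',r.get_obs()['gripper_width'].round(1))
def padview(xy,tag,z=7):
    f=grab('wrist',tag); P=cloud(f); img=f['color'].astype(int)
    m=(img.max(2)<60)&(abs(P[...,2]-7)<6)&(np.hypot(P[...,0]-xy[0],P[...,1]-xy[1])<75)
    q=P[m][:,:2]; print('pad',m.sum(),q.min(0).round(1),q.max(0).round(1),((q.min(0)+q.max(0))/2).round(1))
def place(xy,zf,d):
    line(*xy,zf+30); line(*xy,zf+12.5,40); o=r.get_obs(); print('F',o['wrist_force'].round(1))
    r.set_gripper(min(d+22,85)); r.sleep(.2); line(*xy,zf+60,100); line(*xy,140)
    print('t',r.get_obs()['time'],r.get_obs()['wrist_force'].round(1))
E
python3 - <<'E'
from h import *
pick((438,-304.2),30)
line(530,-299.4,140); padview((607.2,-299.4),'p1')
E
```

```text
Traceback (most recent call last):
  File "h.py", line 25, in pick
    o=r.get_obs(); print('grip',o['gripper_width'].round(1),o['time'])
                                ^^^^^^^^^^^^^^^^^^^^^^^^
AttributeError: 'float' object has no attribute 'round'
```

```bash
sed -i "s/\['gripper_width'\].round(1)/['gripper_width']/g" h.py
python3 - <<'E'
from h import *
print(r.get_obs()['gripper_width'],r.get_obs()['time'])
xy=(438,-304.2)
line(*xy,16,40); line(*xy,140); print('lifted',r.get_obs()['gripper_width'])
line(530,-299.4,140); padview((607.2,-299.4),'p1')
E
```

```text
29.474685703202933 3.9667
lifted 29.300941685265766
pad 9130 [ 563.4 -343.4] [ 651.2 -255.1] [ 607.3 -299.3]
```

View pics/p1.png

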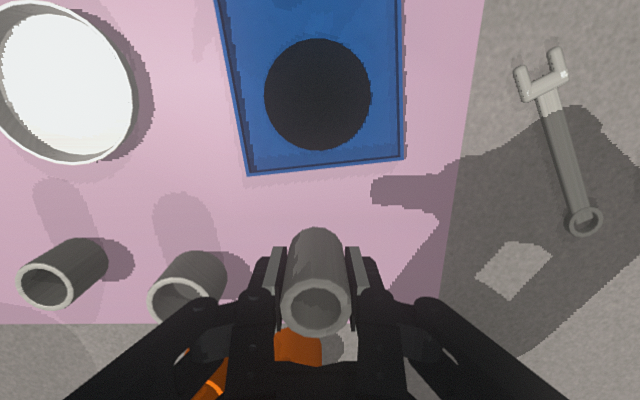

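The 30 mm piston is held upright and the pad, at (318,95), agrees with the top view. Placing it now.

Run:
```python
from h import *
place((607.2,-299.4),7,30)
line(540,-299.4,180); rim((607,-299),'q1');
```

```text
F [ 0.5  0.6 -1.4]
t 8.7417 [ 0.8  0.  -0. ]
q1 rim [ 606.8 -298.8] dia 29.6
```

View pics/q1.png

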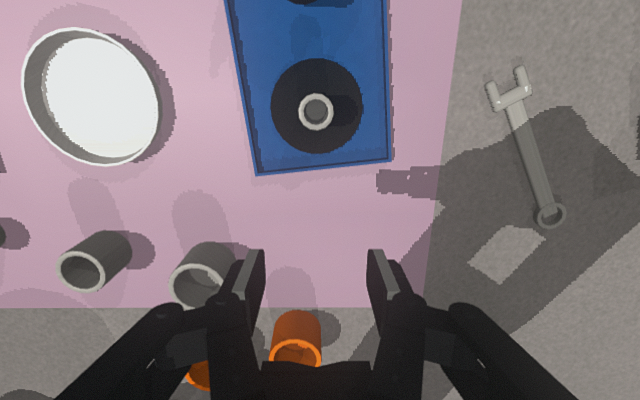

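The 30 mm piston stands centred on pad a, with its rim at (316,111). The 60 is next, then the 50.

Run:
```python
from h import *
for d,s,g in((60,(431,-177),(604.6,98.7)),(50,(450,-62.7),(620.4,280))):
    r.set_gripper(85); line(s[0]-10,s[1],180,300); c=rim(s,f's{d}')
    assert np.hypot(c[0]-s[0],c[1]-s[1])<5
    pick(c,d); line(540,g[1],140,300); padview(g,f'p{d}'); place(g,7,d)
    line(540,g[1],180); rim(g,f'q{d}')
a=[cv2.resize(cv2.imread(f'pics/{t}.png'),(400,250)) for t in('p60','q60','p50','q50')]
cv2.imwrite('pics/m.png',np.vstack([np.hstack(a[:2]),np.hstack(a[2:])]))
```

```text
s60 rim [ 431.1 -176.5] dia 60.0
grip 58.93186438572776 12.6417
lifted 58.816849426086335
pad 8371 [561.7  56.6] [679.4 145. ] [620.6 100.8]
F [ 0.2  0.2 -4.4]
t 17.9167 [-0.3 -0.9 -0.4]
q60 rim [604.1  99.3] dia 59.8
s50 rim [450.3 -61.9] dia 49.9
grip 48.542089492793465 21.7167
lifted 48.687869331628654
pad 8884 [577.2 238.6] [664.7 326.9] [620.9 282.8]
F [ 0.1 -0.2 -1.7]
t 27.225 [ 0.4  0.6 -1. ]
q50 rim [620.2 280.7] dia 49.9
```

View pics/m.png

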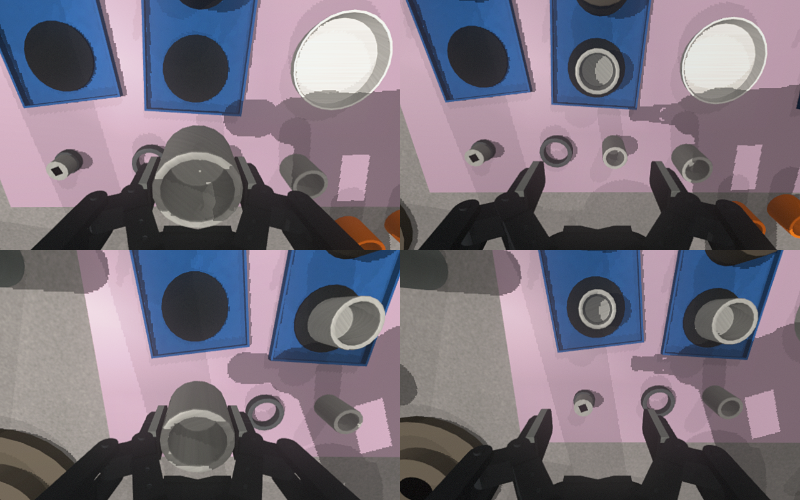

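Both stand on their pads, but the wrist and top views differ by 2 mm on pad y. I'll check that from the saved after-pictures, and meanwhile place the 40 in the tin.

Run:
```python
from h import *
def pad(tag,g):
    f=load(tag); P=cloud(f); img=f['color'].astype(int)
    m=(img.max(2)<60)&(abs(P[...,2]-7)<6)&(np.hypot(P[...,0]-g[0],P[...,1]-g[1])<54)
    q=P[m][:,:2].astype(np.float32); return np.round(cv2.minEnclosingCircle(q)[0],1),np.round(2*cv2.minEnclosingCircle(q)[1],1)
for t,g in(('p1',(607.2,-299.4)),('q1',(607.2,-299.4)),('p60',(604.6,98.7)),('q60',(604.6,98.7)),('p50',(620.4,280)),('q50',(620.4,280))): print(t,pad(t,g))
def tin(tag,xy):
    f=grab('wrist',tag); P=cloud(f)
    m=(f['depth']>0)&(P[...,2]>10)&(P[...,2]<24)&(np.hypot(P[...,0]-xy[0],P[...,1]-xy[1])<75)
    print(tag,cv2.minEnclosingCircle(P[m][:,:2].astype(np.float32)),m.sum())
s=(471.5,70); g=(613.5,-90)
r.set_gripper(80); line(s[0]-10,s[1],180,300); c=rim(s,'s40')
assert np.hypot(c[0]-s[0],c[1]-s[1])<5
pick(c,40); line(540,g[1],140,300); tin('p40',g)
```

```text
p1 (array([ 607.4, -299.4]), np.float64(88.7))
q1 (array([ 607.5, -299.4]), np.float64(88.6))
p60 (array([605.1, 100.5]), np.float64(89.0))
q60 (array([605.2, 100.5]), np.float64(88.9))
p50 (array([621.1, 282.8]), np.float64(88.7))
q50 (array([620.9, 282.9]), np.float64(88.9))
s40 rim [472.3  71.2] dia 39.8
grip 39.263607309649025 31.2583
lifted 39.51669127981383
p40 ((613.5598754882812, -89.22057342529297), 61.62203598022461) 3654
```

Run:
```python
from h import *
place((613.5,-89.3),3,40)
line(480,-89,200); rim((613,-89),'q40')
r.movep([200,-450,250],[180,0,-90]); grab('top','end'); 
f=load('end'); P=cloud(f)
v,u=np.mgrid[:400,:640]
for n,c in(('ring',(232,206)),('socket',(168,204))):
    z=P[...,2]; w=(abs(u-c[0])<26)&(abs(v-c[1])<26)&(f['depth']>0); zm=np.percentile(z[w],99.5)
    print(n,cv2.minEnclosingCircle(P[w&(z>zm-6)][:,:2].astype(np.float32)))
a=cv2.imread('pics/end.png'); cv2.imwrite('pics/endc.png',cv2.resize(a[40:260,100:520],(800,419)))
print(r.get_obs()['time'])
```

```text
F [ 0.2  0.6 -1.6]
t 36.1833 [ 0.  -0.  -0.7]
q40 rim [612.9 -88.7] dia 39.9
ring ((462.63360595703125, 171.28489685058594), 28.811304092407227)
socket ((463.7476806640625, 302.33233642578125), 16.22348403930664)
38.85
```

View pics/endc.png

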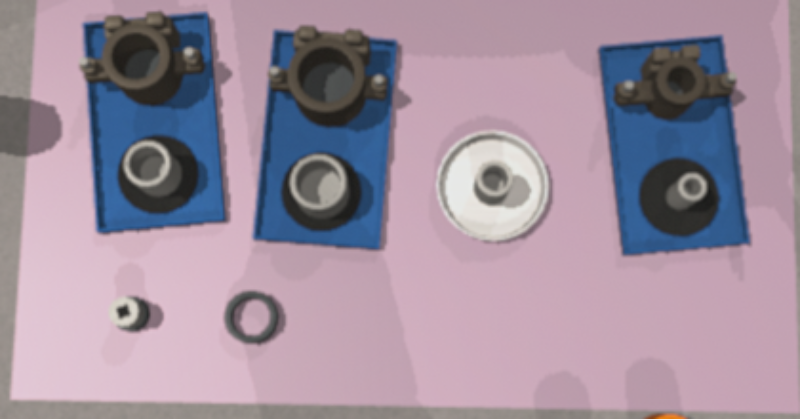

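All four pistons stand upright, and the ring and socket have not moved. Handing in.

Run:
```python
from h import *
r.finish_job()
```

```text
the job is handed in; nothing more can be done
```

The job is done and handed in: all four pistons stand open end up in their places, and the robot's clock read about 39 s of the allowed 102 s just before hand-in.

| Piston | Where it stands | Distance from centre |
|---|---|---|
| 30 mm | pad a (31 mm bore) | about 1 mm |
| 60 mm | pad c (61 mm bore) | about 1.5 mm |
| 50 mm | pad b (51 mm bore) | about 2 mm |
| 40 mm (matches no bore) | scrap tin | about 1 mm |

- **Bystanders:** the last top picture shows the ring and socket within about 0.5 mm of where they started.
- **Forces:** the wrist force was under 5 N at each reading, taken just before releasing a piston and after backing off.
- **Disagreement:** the top and wrist cameras differed by about 2 to 3 mm on the y position of pads b and c. I used the top camera's value and left both pistons there, because the offset is small on a 90 mm pad.

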